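# Load a breadboard into the wiring jig and close its hold-down bail

### The job

Push the handle of the wiring jig's sprung hold-down bail back until the bail flips over and stays open, then slide (do not lift) the top breadboard off the stack onto the jig's bed until its long edge is flush against the stop, leaving the two boards below where they are. Then pull the handle back so that the bail springs down and bears on the board; leave everything else on the bench alone.

Things in the scene. Friction and masses are not known exactly. Their poses are not given: they have to be found in the camera images.
- jig: Wiring jig, fixed: black base plate 200 mm (x) by 245 mm (y -135 to 110) by 8 mm. Origin on the bench under the bed's middle, z up. Its +y is the feed direction: stack (centre near y = -85, standing on the base plate), 9 mm gap, bed, stop bar, bail hinge. A board is home with its centre at x near 0, y = 0, long edges along the jig's x.
- jig_bed (a point): Middle of the jig's flat dark steel bed surface, 26.5 mm above the bench, above the jig's origin. The bed spans jig y -48 to 27.5 mm and lies 1.5 mm lower than the underside of the top board on the stack. Black end guides, 6 mm high, with faces at jig x +-91 mm, run along y -34 to 28 mm at both ends of the bed.
- jig_stop (a point): Middle of the top front edge of the black stop bar, which runs along the jig's x: its face is at jig y = 27.5 mm, its top 34.5 mm above the bench (8 mm above the bed).
- bail (a joint): Bail angle, rad: 0 = down (pad 4 mm above the empty bed), about 0.07 = bearing on a board, 1.2 = fully open. An over-centre spring presses it down under about 0.6 and holds it open above that; no catch. The pad bears with some 4 to 5 N; pushing the handle near its top takes up to about 12 N at first, less towards 0.6, after which it flips over by itself.
- bail_hinge (a point): Middle of the bail's level hinge, which runs along the jig's x, at jig (0, 85, 55) mm. Hub 62 mm wide with its cheeks; their tops are 65 mm above the bench.
- bail_handle (a point): Middle of the top end of the bail's upright black handle: 44 mm wide (jig x), 12 mm thick (6 mm in its lower half), 103 mm long from the hinge. At joint 0 it leans 0.6 rad from vertical towards the stack; opening swings its top towards the jig's +y; fully open it leans 0.6 rad the other way, its top 85 mm above and 58 mm beyond the hinge.
- bail_pad (a point): Middle of the underside of the bail's black rubber pad bar, 14 mm thick, 124 mm long (along jig x), on a steel arm 24 mm wide that reaches 85 mm from the hinge towards the stack. When the bail is open, arm and pad stand up clear of the bed: pad at about jig y 38 mm, at most 137 mm above the bench.
- board_top: Top breadboard of the stack, the one to load: white plastic, 165 mm (its x) by 55 mm (its y) by 10 mm, about 95 g, loose. Origin at the centre of its underside, which starts 28 mm above the bench. It starts with its long edges within about 0.07 rad of the jig's x.
- board_mid: Second breadboard, same size, under the top one; its underside is 18 mm above the bench, its top 28 mm. To be left where it is.
- board_low: Lowest breadboard, same size, on the jig's base plate; underside 8 mm above the bench. To be left where it is.
- screwdriver: Bystander: screwdriver 190 mm long, lying on the robot's side of the jig. Origin in the middle, on the bench.
- controller: Bystander: small blue circuit board 69 x 54 x 14 mm, on the jig's far side. Origin at the centre of its underside.
- multimeter: Bystander: yellow multimeter 85 x 175 x 36 mm. Origin at the centre of its underside.
- scissors: Bystander: black-handled scissors about 160 mm long. Origin at the pivot.
- jar: Bystander: jar 64 mm wide and 65 mm high. Origin at the centre of its underside.
- notepad: Bystander: pale yellow block of notes 76 x 76 x 12 mm. Origin at the centre of its underside.

How it is judged:
By the outcome, as a careful person would: the job done as asked, in the order asked, and still so for the second after the job is handed in, with the robot touching nothing.
It also fails if it takes over 64 s, if anything falls off the work surface, if the arm or the gripper's body presses on something with over 40 N, if the wrist force passes 120 N, or if a joint passes its speed limit or range.

### The arm

A 6-joint arm with a two-finger parallel gripper is mounted at the origin on the work surface. World frame = base frame: x ahead of the robot, y to its left, z up, the work surface at z = 0. Lengths are in m, angles in rad, forces in N, time in s.
With the tool pointing down it reaches from about 0.275 to 0.725 m from the base axis. Payload 15.9 kg.
Tool frame: the origin (TCP) lies on the mounting face of the last link; the fingertips stand 173 mm ahead of it and the grasp point (between the pads) lies manip.hold_point_z ahead of it (manip.hold_point_z is the distance from the TCP to the grasp point, in m); z points along the fingers, y is the line along which they close (so a half turn about z gives the same grasp; the last joint's range is limited). The gripper opens to 85 mm and grips with 20 to 120 N. Pads are 22 mm wide; open, the fingers measure 114 mm over their backs; the gripper's body (76 mm by 85 mm) begins 54 mm behind the grasp point. The pads swing forward as they close: fully open they stand 13 mm farther back than shut.
Start: joints at [1.188, 0.213, -0.034, 1.323, 0, 1.571], TCP at [0.187, 0.464, 0.405] pointing down, gripper open.
Joint ranges: [-2.98, 2.98], [-0.74, 1.72], [-1.14, 1.35], [-2.1, 2.04], [-1.57, 1.44], [-3.14, 3.14]. Speed limits (rad/s): [1.89, 1.89, 2.39, 2.57, 3.14, 3.14].

### API

Orientations are given as a unit quaternion [x, y, z, w].
In Python, from station import manip gives the robot as it stands.
- The arm moves only by the tool arm_command, never from a script. Its arguments are lists of equal length, an entry for each row: "delta_pos": the shift along the world's x, y, z in cm, a list of three; "angular": the turn, a rotation vector about the world's x, y, z in degrees, a list of three; "fingers": the gripper command: -1 is fully open, 1 is shut, values between are in proportion. A call has 1 to 10 rows; each row shifts and turns the commanded pose from where the row before left it; what a row does not reach is not made up. A row lasts 1/12 s, in which the tool goes at most 41.7 mm and 7.16 degrees, less where a joint would pass 70% of its speed; a pose out of reach is approached as far as the arm can. A call with a gripper value outside its range is refused whole. The fingers move at their own pace and stop on an object; "force" is the grip in N (left out, the last holds). Time passes only in rows, so rows that do not move let the fingers close. It gives the time, the measured TCP pose, the force, the opening and the grip force at its end, in the units of the state.
- manip.get_state(): the state, without advancing time (a new reading comes with each control period).
- manip.snapshot(name): name is "scene" or "top" or "wrist"; returns a dict with "frame" (420x560x3 uint8, red, green, blue), "camera_matrix" (3x3 intrinsics, pixels), "view" (4x4, takes a point from world to camera coordinates); the wrist camera has in their place "hand_eye" (4x4, takes a point from camera to tool coordinates, whose origin is the TCP and whose axes are the flange's). Camera axes: x right, y down, z forward; pixel columns grow to the right and rows downward; lengths in m; the calibration is good to about 2 mm. The wrist camera is an equidistant fisheye: a pixel r from the principal point sees the ray r / f radians off the axis. A picture is of the moment at which its call begins: read the wrist's pose just before it. There is no depth.
- manip.finish_job(): hands the job in; it is judged then, once.
Trained networks look in a picture, given as the dict that the camera call returned (one of the last four; its "shot" number tells which), for a name from the list of things; names that differ only in an ending like _2 or _b are one class to them, and where a whole thing is asked for, a point or a joint stands for the part that bears it (a point fixed in the world has none). Each returns a list of dicts, best first, with "score" (0 to 1); they miss things now and then, are a little off and sometimes report something else, mostly with a low value. They report only what shows in the picture. A call takes as long as a camera call.
- manip.trace(label, picture): "mask" (420x560 bool, what is visible of it) and "at" ([column, row] in pixels, amid what is visible of it).
- manip.tip_of(label, picture): "at" ([column, row] in pixels: a listed point, or the origin of a listed thing).
The state is a dict: "t": time; "joint_pos": joint angles; "joint_vel": joint speeds; "effort": joint torques, N m; "tcp_pos": TCP position; "eef_rot": TCP orientation; "force": force on the tool from outside, world axes, zero at the start; "wrist_torque": the same for the moment, N m; "finger_gap": finger opening in m; "grip_force": force on a finger pad.
Only numpy, scipy, OpenCV 4.12 (cv2) and the standard library are available. Lean on these libraries where they do the work, as an engineer would, in place of code of your own. Each camera call takes 0.05 s, during which the arm holds its last target. There are 200 camera calls.

## Working session

There is one attempt and no reset: what is moved stays moved. The work goes in short steps, Python scripts to look and compute and a tool call to move; the robot and the scene stay as the last step left them, time stands still between calls to the robot, and variables do not carry over. Pictures are saved under pics/ and viewed, at most 10 in all, crops included, and the job is handed in when it is done.

Besides the shell and the picture viewer there is one more tool, called after "Emit:" by a JSON object that holds its "method" and its "body". arm_command: Moves the arm, as the interface text tells. Its arguments: {"type":"object","properties":{"delta_pos":{"type":"array"},"angular":{"type":"array"},"fingers":{"type":"array"},"force":{"type":"number"}},"required":["delta_pos","angular","fingers"]}

```bash
mkdir -p pics
cat > h.py <<'E'
import numpy as np, cv2
from station import manip
def ray(p,uv):
    K=np.array(p["camera_matrix"]);V=np.array(p["view"])
    d=V[:3,:3].T@np.linalg.inv(K)@np.array([uv[0],uv[1],1.]);c=-V[:3,:3].T@V[:3,3]
    return c,d
def onz(p,uv,z):
    c,d=ray(p,uv);return c+d*(z-c[2])/d[2]
def proj(p,X):
    V=np.array(p["view"]);q=np.array(p["camera_matrix"])@(V[:3,:3]@np.array(X)+V[:3,3]);return q[:2]/q[2]
def tri(l):
    A=np.zeros((3,3));b=np.zeros(3)
    for c,d in l:
        d=d/np.linalg.norm(d);M=np.eye(3)-np.outer(d,d);A+=M;b+=M@c
    return np.linalg.solve(A,b)
def save(p,n): cv2.imwrite(f"pics/{n}.png",p["frame"][:,:,::-1])
E
python3 - <<'E'
from h import *
print(manip.hold_point_z); s=manip.get_state(); print(s)
P={n:manip.snapshot(n) for n in("top","scene")}
for n,p in P.items(): save(p,n+"0")
for l in["jig_bed","jig_stop","bail_hinge","bail_handle","bail_pad","board_top","jig","screwdriver","controller","multimeter","scissors","jar","notepad"]:
    r={n:manip.tip_of(l,p)[:1] for n,p in P.items()}
    print(l,{n:(np.round(v[0]["at"]),round(v[0]["score"],2)) for n,v in r.items() if v}, end=' ')
    if all(r.values()): print(tri([ray(P[n],r[n][0]["at"]) for n in P]).round(4))
    else: print()
E
```

```text
0.1547
{'t': 0.0, 'joint_pos': array([ 1.18801716e+00,  2.13315340e-01, -3.50860939e-02,  1.32352129e+00,
        4.04701669e-05,  1.57079384e+00]), 'joint_vel': array([-0.00206742, -0.00054141,  0.00052895, -0.00132626,  0.00048823,
       -0.00067629]), 'effort': array([ 1.42717279e-03, -6.86161852e+01,  4.87116086e+01,  1.75053516e-02,
       -2.30041735e-05, -2.12023184e-05]), 'tcp_pos': array([0.18668168, 0.46366089, 0.40422575]), 'eef_rot': array([ 1.90222049e-01,  9.81740930e-01, -5.49067204e-04, -1.27000065e-04]), 'force': array([ 0.49748127, -0.14143313,  0.57980591]), 'wrist_torque': array([ 0.03006015,  0.05715443, -0.00646792]), 'grip_force': 0.0, 'finger_gap': 0.08536604443594456}
jig_bed {'top': (array([269., 221.]), 0.6), 'scene': (array([284., 227.]), 0.56)} [0.5168 0.035  0.0242]
jig_stop {'top': (array([263., 218.]), 0.73), 'scene': (array([297., 222.]), 0.76)} [0.5332 0.0583 0.0281]
bail_hinge {'top': (array([237., 212.]), 0.91), 'scene': (array([304., 201.]), 0.83)} [0.5369 0.1142 0.0645]
bail_handle {'top': (array([258., 211.]), 0.74), 'scene': (array([291., 190.
[... 183 characters left out ...]
6), 'scene': (array([264., 243.]), 0.77)} [ 0.5033 -0.0605  0.0391]
jig {'top': (array([273., 221.]), 0.79), 'scene': (array([284., 235.]), 0.95)} [0.5207 0.028  0.0028]
screwdriver {'top': (array([260., 280.]), 0.9), 'scene': (array([247., 214.]), 0.76)} [ 0.3737  0.0678 -0.0127]
controller {'top': (array([296., 169.]), 0.91)} 
multimeter {'top': (array([442., 282.]), 0.82), 'scene': (array([131., 329.]), 0.55)} [ 0.3577 -0.4064  0.0019]
scissors {'top': (array([438., 182.]), 0.69), 'scene': (array([235., 379.]), 0.72)} [ 0.625  -0.4102  0.0039]
jar {'top': (array([150., 242.]), 0.93)} 
notepad {'top': (array([180., 179.]), 0.88), 'scene': (array([362., 193.]), 0.91)} [0.6425 0.2792 0.014 ]
```

View pics/top0.png

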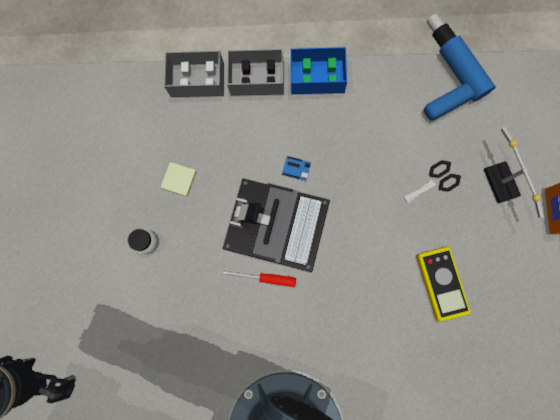

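View pics/scene0.png

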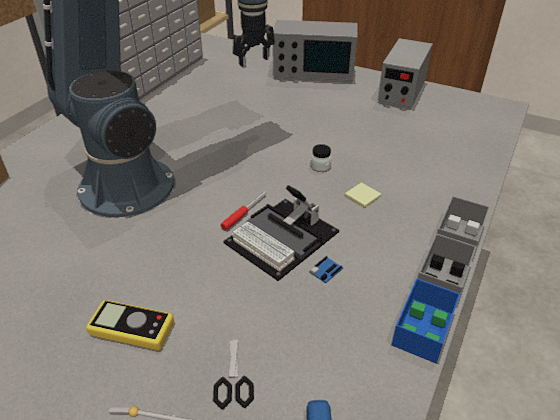

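The top view shows the jig at columns 223–329 and rows 179–270. The stack is on the right (304,230) and the bail on the left (240,212), so feed runs roughly along world +y. I'll move above the jig and refine from the wrist camera.

Emit:
{"method": "arm_command", "body": {"delta_pos": [[1.6, -2.3, 0], [1.6, -2.3, 0], [1.6, -2.3, 0], [1.6, -2.3, 0], [1.6, -2.3, 0], [1.6, -2.3, 0], [1.6, -2.3, 0], [1.6, -2.3, 0], [1.6, -2.3, 0], [1.6, -2.3, 0]], "angular": [[0, 0, -4.1], [0, 0, -4.1], [0, 0, -4.1], [0, 0, -4.1], [0, 0, -4.1], [0, 0, -4.1], [0, 0, -4.1], [0, 0, -4.1], [0, 0, -4.1], [0, 0, -4.1]], "fingers": [1, 1, 1, 1, 1, 1, 1, 1, 1, 1]}}

```text
t: 2.23
tcp_pos: [0.3473, 0.2325, 0.4049]
eef_rot: [0.523, 0.852, 0.0, 0.0]
force: [0.3, 0.6, 0.4]
finger_gap: -0.0
grip_force: 0.0
```

Emit:
{"method": "arm_command", "body": {"delta_pos": [[1.6, -2.3, 0], [1.6, -2.3, 0], [1.6, -2.3, 0], [1.6, -2.3, 0], [1.6, -2.3, 0], [1.6, -2.3, 0], [1.6, -2.3, 0], [1.6, -2.3, 0], [1.6, -2.3, 0], [1.6, -2.3, 0]], "angular": [[0, 0, -4.1], [0, 0, -4.1], [0, 0, -4.1], [0, 0, -4.1], [0, 0, -4.1], [0, 0, -4.1], [0, 0, -4.1], [0, 0, -4.1], [0, 0, -4.1], [0, 0, -4.1]], "fingers": [1, 1, 1, 1, 1, 1, 1, 1, 1, 1]}}

```text
t: 3.07
tcp_pos: [0.5074, 0.0024, 0.4047]
eef_rot: [0.789, 0.615, 0.0, 0.0]
force: [-0.9, 0.4, 0.6]
finger_gap: -0.0002
grip_force: 0.0
```

```bash
cat >> h.py <<'E'
from scipy.spatial.transform import Rotation as R
from scipy.optimize import least_squares
def wcam():
    s=manip.get_state();p=manip.snapshot("wrist")
    T=np.eye(4);T[:3,:3]=R.from_quat(s["eef_rot"]).as_matrix();T[:3,3]=s["tcp_pos"]
    p["c2w"]=T@np.array(p["hand_eye"]);return p
def wray(p,uv):
    K=np.array(p["camera_matrix"]);x=(uv[0]-K[0,2])/K[0,0];y=(uv[1]-K[1,2])/K[1,1];r=np.hypot(x,y)+1e-9
    d=np.array([np.sin(r)*x/r,np.sin(r)*y/r,np.cos(r)]);return p["c2w"][:3,3],p["c2w"][:3,:3]@d
def wproj(p,X):
    q=np.linalg.inv(p["c2w"])@np.append(X,1);K=np.array(p["camera_matrix"]);h=np.hypot(q[0],q[1])+1e-12
    a=np.arctan2(h,q[2]);return np.array([K[0,2]+K[0,0]*a*q[0]/h,K[1,2]+K[1,1]*a*q[1]/h])
E
python3 - <<'E'
from h import *
s=manip.get_state();print(s["t"],s["tcp_pos"],s["eef_rot"].round(3),s["finger_gap"])
p=wcam();save(p,"w1");t=manip.snapshot("top");sc=manip.snapshot("scene")
pts={"jig_bed":(0,0,.0265),"jig_stop":(0,.0275,.0345),"bail_hinge":(0,.085,.055),"bail_handle":(0,.027,.140),"bail_pad":(0,0,.0305)}
for l in list(pts)+["board_top","jig"]:
    L=[]
    for q,f in((p,wray),(t,ray),(sc,ray)):
        r=manip.tip_of(l,q)
        if r: L.append(f(q,r[0]["at"]));print(l,np.round(r[0]["at"],1),round(r[0]["score"],2))
    if len(L)>1:
        z=pts[l][2] if l in pts else .028
        print("  tri",tri(L).round(4),"onz",[(c+d*(z-c[2])/d[2]).round(4)[:2] for c,d in L])
m=manip.trace("board_top",p)
if m:
    ct=max(cv2.findContours(m[0]["mask"].astype(np.uint8),0,2)[0],key=cv2.contourArea)
    W=np.array([(lambda c,d:(c+d*(.038-c[2])/d[2])[:2])(*wray(p,u[0])) for u in ct],np.float32)
    print("board rect",cv2.minAreaRect(W*1000))
E
```

```text
3.0667 [0.50736096 0.0024194  0.40473101] [0.789 0.615 0.    0.   ] -0.00018411796918112807
jig_bed [285.5 155.1] 0.65
jig_bed [289.6 226.2] 0.89
  tri [0.5233 0.0363 0.0287] onz [array([0.5175, 0.0336]), array([0.5281, 0.0404])]
jig_stop [289.2 131.3] 0.93
jig_stop [295.6 220.5] 0.65
  tri [0.5315 0.0597 0.0334] onz [array([0.5275, 0.0579]), array([0.536 , 0.0602])]
bail_hinge [290.2  73.1] 0.56
bail_hinge [307.1 203.2] 0.92
  tri [0.5427 0.1144 0.0574] onz [array([0.5423, 0.1144]), array([0.5421, 0.1175])]
bail_handle [292.2 142.3] 0.6
bail_handle [289.6 191.2] 0.78
  tri [0.5239 0.0538 0.1341] onz [array([0.5272, 0.056 ]), array([0.5237, 0.0457])]
bail_pad [283.8 228.7] 0.66
board_top [287.4 229.4] 0.58
board_top [261.1 244.6] 0.71
  tri [ 0.4958 -0.0518  0.0219] onz [array([ 0.4991, -0.0484]), array([ 0.4959, -0.0577])]
jig [286.7 129.1] 0.68
jig [286.2 234.4] 0.96
  tri [ 0.519   0.055  -0.0198] onz [array([0.5255, 0.0605]), array([0.5354, 0.0062])]
board rect ((498.26171875, -48.815757751464844), (57.39828872680664, 163.88555908203125), 74.73979187011719)
```

View pics/w1.png

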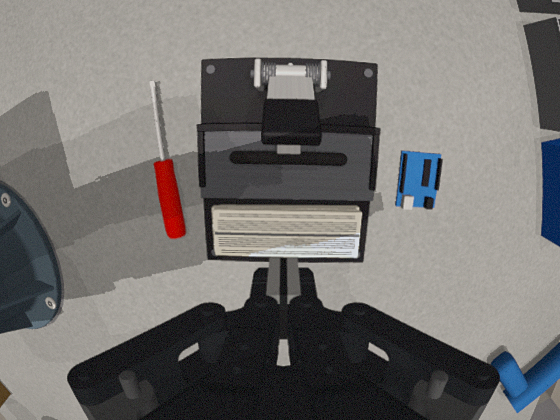

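The wrist view shows the base plate corners near (203,59), (378,64), (363,262) and (208,261), with the board spanning (213,206) to (361,258). I'll fit the jig pose to these.

```bash
cat > fit.py <<'E'
from h import *
p=wcam()
m=manip.tip_of("jig_stop",p);
C=[((-.1,.11,.008),(203,59)),((.1,.11,.008),(378,64)),((.1,-.135,.008),(363,262)),((-.1,-.135,.008),(208,261))]
for l,X in{"jig_bed":(0,0,.0265),"jig_stop":(0,.0275,.0345),"bail_hinge":(0,.085,.055),"bail_handle":(0,.027,.140)}.items():
    r=manip.tip_of(l,p)
    if r:C.append((X,r[0]["at"]))
def w(a,X):
    c,s=np.cos(a[2]),np.sin(a[2]);return np.array([a[0]+c*X[0]-s*X[1],a[1]+s*X[0]+c*X[1],X[2]])
f=lambda a:np.concatenate([wproj(p,w(a,X))-u for X,u in C])
r=least_squares(f,[.517,.035,-.24],loss="soft_l1");print(r.x,np.degrees(r.x[2]));print(f(r.x).reshape(-1,2).round(1))
# board corners from bright pixels
hsv=cv2.cvtColor(p["frame"],cv2.COLOR_RGB2HSV);M=((hsv[...,2]>150)).astype(np.uint8);M[:195]=0;M[262:]=0;M[:,:205]=0;M[:,366:]=0
ct=np.argwhere(M)[:,::-1]
def inj(u,z):
    c,d=wray(p,u);X=c+d*(z-c[2])/d[2]-np.array([r.x[0],r.x[1],0]);cs,sn=np.cos(r.x[2]),np.sin(r.x[2]);return [cs*X[0]+sn*X[1],-sn*X[0]+cs*X[1]]
J=np.array([inj(u,.038) for u in ct],np.float32)*1000
print(cv2.minAreaRect(J),J.min(0),J.max(0))
print([np.round(inj(u,.038),4) for u in((213,206),(361,206),(363,258),(214,256))])
E
python3 fit.py
```

```text
[ 0.51969753  0.03232483 -0.26532335] -15.201908263835108
[[-1.6 -0.2]
 [ 1.2 -0.4]
 [ 0.9  1.8]
 [-1.  -0.1]
 [-0.9  1.3]
 [ 1.2  2.9]
 [-2.8 -0.6]
 [ 1.2 -1.3]]
((-1.9703750610351562, -86.09188842773438), (186.9249267578125, 64.53339385986328), 1.1718628406524658) [ -94.753395 -120.26328 ] [ 92.13243  -53.207394]
[array([-0.0815, -0.0532]), array([ 0.0803, -0.0497]), array([ 0.0892, -0.1125]), array([-0.0835, -0.1133])]
```

Emit:
{"method": "arm_command", "body": {"delta_pos": [[0.4, 0.9, -3.0], [0.4, 0.9, -3.0], [0.4, 1.0, -3.0], [0, 0, -2.2], [0, 0, 0], [0, 0, 0]], "angular": [[0, 0, -1.3], [0, 0, 0], [0, 0, 0], [0, 0, 0], [0, 0, 0], [0, 0, 0]], "fingers": [1, 1, 1, 1, 1, 1]}}

```text
t: 5.12
tcp_pos: [0.5184, 0.0318, 0.2926]
eef_rot: [0.795, 0.607, -0.001, -0.0]
force: [-0.4, 0.9, 0.4]
finger_gap: 0.0001
grip_force: 0.0
```

Emit:
{"method": "arm_command", "body": {"delta_pos": [[0.26, 0.97, 0], [0.26, 0.97, 0], [0.26, 0.97, 0], [0.26, 0.97, 0], [0.26, 0.97, 0], [0, 0, 0]], "angular": [[0, 0, 0], [0, 0, 0], [0, 0, 0], [0, 0, 0], [0, 0, 0], [0, 0, 0]], "fingers": [1, 1, 1, 1, 1, 1]}}

```text
t: 5.62
tcp_pos: [0.5327, 0.0818, 0.2947]
eef_rot: [0.794, 0.607, 0.001, 0.001]
force: [0.6, -2.2, 1.0]
finger_gap: 0.0001
grip_force: 1.0
```

Emit:
{"method": "arm_command", "body": {"delta_pos": [[0.26, 0.97, 0], [0.26, 0.97, 0], [0.1, 0.4, 0], [0, 0, 0], [0, 0, 0]], "angular": [[0, 0, 0], [0, 0, 0], [0, 0, 0], [0, 0, 0], [0, 0, 0]], "fingers": [1, 1, 1, 1, 1]}}

```text
t: 6.03
tcp_pos: [0.538, 0.1039, 0.2928]
eef_rot: [0.794, 0.607, 0.0, -0.0]
force: [0.4, -0.9, -0.7]
finger_gap: -0.0001
grip_force: 0.0
```

Run:
```python
from h import *
s=manip.get_state();print(s["t"],s["tcp_pos"],s["force"])
p=manip.snapshot("scene");c=p["frame"][150:300,190:380];cv2.imwrite("pics/s2.png",cv2.resize(c[:,:,::-1],None,fx=4,fy=4))
w=wcam();r=manip.tip_of("bail_handle",p);print(r[:1] )
```

```text
6.0333 [0.53796197 0.10388851 0.29279815] [ 0.4194285  -0.91279745 -0.7093273 ]
[{'at': [314.3, 171.3], 'score': 0.7}]
```

View pics/s2.png

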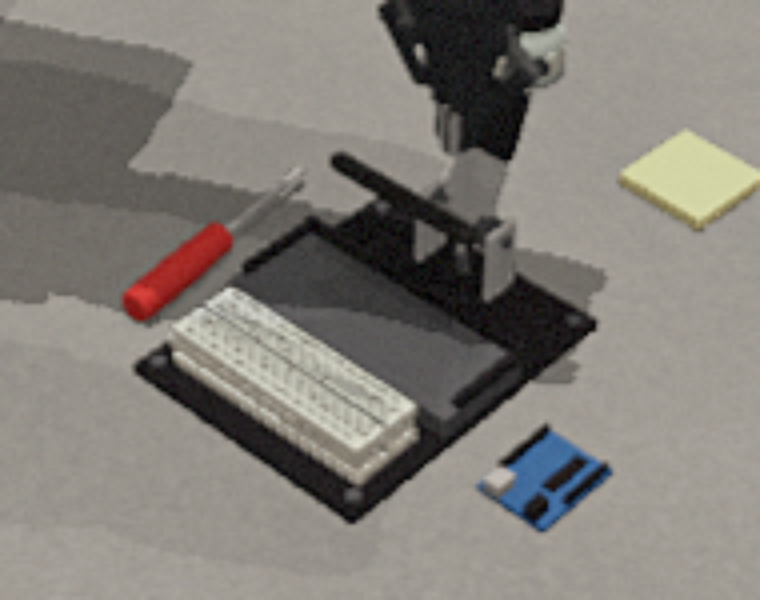

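The bail is open, with arm and pad standing up. I'll lift, go over the stack and open the fingers. Then I'll touch the top board lightly to find where the open tips are.

Emit:
{"method": "arm_command", "body": {"delta_pos": [[0, 0, 3.3], [0, 0, 3.3], [0, 0, 3.3], [-1, -3.85, 0], [-1, -3.85, 0], [-1, -3.85, 0], [-1, -3.85, 0], [0, 0, -3.4], [0, 0, -3.4], [0, 0, -3.4]], "angular": [[0, 0, 0], [0, 0, 0], [0, 0, 0], [0, 0, 0], [0, 0, 0], [0, 0, 0], [0, 0, 0], [0, 0, 0], [0, 0, 0], [0, 0, 0]], "fingers": [1, 1, 1, 1, -1, -1, -1, -1, -1, -1]}}

```text
t: 7.02
tcp_pos: [0.4976, -0.0515, 0.289]
eef_rot: [0.795, 0.606, 0.001, 0.001]
force: [0.1, -0.1, -0.7]
finger_gap: 0.0724
grip_force: 0.0
```

Emit:
{"method": "arm_command", "body": {"delta_pos": [[0, 0, -2.5], [0, 0, -2.5], [0, 0, -1.5], [0, 0, 0], [0, 0, 0], [0, 0, 0]], "angular": [[0, 0, 0], [0, 0, 0], [0, 0, 0], [0, 0, 0], [0, 0, 0], [0, 0, 0]], "fingers": [-1, -1, -1, -1, -1, -1]}}

```text
t: 7.52
tcp_pos: [0.4984, -0.0505, 0.2259]
eef_rot: [0.795, 0.607, 0.0, 0.0]
force: [1.0, -0.1, 0.8]
finger_gap: 0.0854
grip_force: 0.0
```

Emit:
{"method": "arm_command", "body": {"delta_pos": [[0, 0, -0.4], [0, 0, -0.4], [0, 0, 0], [0, 0, 0]], "angular": [[0, 0, 0], [0, 0, 0], [0, 0, 0], [0, 0, 0]], "fingers": [-1, -1, -1, -1]}}

```text
t: 7.85
tcp_pos: [0.4979, -0.0503, 0.2168]
eef_rot: [0.795, 0.607, -0.0, -0.0]
force: [-0.6, -0.9, -0.5]
finger_gap: 0.0856
grip_force: 0.0
```

Emit:
{"method": "arm_command", "body": {"delta_pos": [[0, 0, -0.4], [0, 0, -0.4], [0, 0, 0], [0, 0, 0]], "angular": [[0, 0, 0], [0, 0, 0], [0, 0, 0], [0, 0, 0]], "fingers": [-1, -1, -1, -1]}}

```text
t: 8.18
tcp_pos: [0.4978, -0.0503, 0.2084]
eef_rot: [0.795, 0.607, -0.0, -0.0]
force: [0.5, -0.7, 0.5]
finger_gap: 0.0858
grip_force: 0.0
```

Emit:
{"method": "arm_command", "body": {"delta_pos": [[0, 0, -0.3], [0, 0, -0.3], [0, 0, 0], [0, 0, 0]], "angular": [[0, 0, 0], [0, 0, 0], [0, 0, 0], [0, 0, 0]], "fingers": [-1, -1, -1, -1]}}

```text
t: 8.52
tcp_pos: [0.4978, -0.0503, 0.2025]
eef_rot: [0.795, 0.607, -0.0, -0.0]
force: [-0.5, -0.5, -0.3]
finger_gap: 0.0857
grip_force: 0.0
```

Emit:
{"method": "arm_command", "body": {"delta_pos": [[0, 0, -0.2], [0, 0, 0], [0, 0, 0]], "angular": [[0, 0, 0], [0, 0, 0], [0, 0, 0]], "fingers": [-1, -1, -1]}}

```text
t: 8.77
tcp_pos: [0.4979, -0.0503, 0.2007]
eef_rot: [0.795, 0.607, -0.0, -0.0]
force: [0.5, 0.2, -0.7]
finger_gap: 0.0855
grip_force: 0.0
```

Emit:
{"method": "arm_command", "body": {"delta_pos": [[0, 0, -0.2], [0, 0, 0], [0, 0, 0]], "angular": [[0, 0, 0], [0, 0, 0], [0, 0, 0]], "fingers": [-1, -1, -1]}}

```text
t: 9.02
tcp_pos: [0.4979, -0.0503, 0.1986]
eef_rot: [0.795, 0.607, -0.0, -0.0]
force: [0.8, -0.1, 0.1]
finger_gap: 0.0855
grip_force: 0.0
```

Emit:
{"method": "arm_command", "body": {"delta_pos": [[0, 0, -0.1], [0, 0, 0], [0, 0, 0]], "angular": [[0, 0, 0], [0, 0, 0], [0, 0, 0]], "fingers": [-1, -1, -1]}}

```text
t: 9.27
tcp_pos: [0.498, -0.0503, 0.1982]
eef_rot: [0.795, 0.607, 0.0, 0.0]
force: [-4.4, 0.4, 12.0]
finger_gap: 0.0853
grip_force: 5.6
```

Contact came at TCP z = 0.198, so the open tips are 160 mm ahead of the TCP. Now I'll go behind the stack with tips at about 31.5 mm, which only meets the top board.

Emit:
{"method": "arm_command", "body": {"delta_pos": [[0, 0, 1.5], [-0.68, -2.5, 0], [-0.68, -2.5, 0], [0, 0, -1.1], [0, 0, -1.0], [0, 0, 0], [0, 0, 0]], "angular": [[0, 0, 0], [0, 0, 0], [0, 0, 0], [0, 0, 0], [0, 0, 0], [0, 0, 0], [0, 0, 0]], "fingers": [-1, -1, -1, -1, -1, -1, -1]}}

```text
t: 9.85
tcp_pos: [0.4841, -0.0998, 0.1911]
eef_rot: [0.794, 0.607, -0.0, -0.001]
force: [-0.9, 0.4, 0.5]
finger_gap: 0.0851
grip_force: 0.0
```

Emit:
{"method": "arm_command", "body": {"delta_pos": [[0.13, 0.48, 0], [0.13, 0.48, 0], [0.13, 0.48, 0], [0.13, 0.48, 0], [0, 0, 0]], "angular": [[0, 0, 0], [0, 0, 0], [0, 0, 0], [0, 0, 0], [0, 0, 0]], "fingers": [-1, -1, -1, -1, -1]}}

```text
t: 10.27
tcp_pos: [0.4899, -0.08, 0.1919]
eef_rot: [0.794, 0.608, 0.0, 0.0]
force: [-1.0, 0.2, 0.6]
finger_gap: 0.0856
grip_force: 0.0
```

Run:
```python
from h import *
p=wcam();save(p,"w3");q=manip.snapshot("scene");c=q["frame"][180:300,190:350];cv2.imwrite("pics/s3.png",cv2.resize(c[:,:,::-1],None,fx=4,fy=4))
```

```text
(no output)
```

View pics/w3.png

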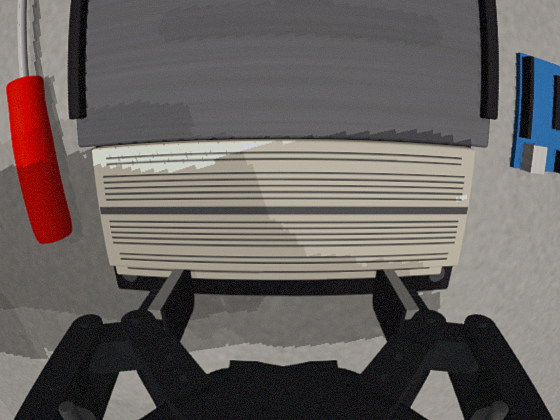

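The wrist view shows both fingers behind the top board's rear edge at (185,270) and (378,270). The board is centred between the guides. Pushing forward.

Emit:
{"method": "arm_command", "body": {"delta_pos": [[0.157, 0.579, 0], [0.157, 0.579, 0], [0.157, 0.579, 0], [0.157, 0.579, 0], [0.157, 0.579, 0], [0.157, 0.579, 0], [0, 0, 0]], "angular": [[0, 0, 0], [0, 0, 0], [0, 0, 0], [0, 0, 0], [0, 0, 0], [0, 0, 0], [0, 0, 0]], "fingers": [-1, -1, -1, -1, -1, -1, -1]}}

```text
t: 10.95
tcp_pos: [0.4993, -0.0453, 0.1917]
eef_rot: [0.794, 0.608, 0.0, -0.0]
force: [-0.2, -0.1, -0.0]
finger_gap: 0.085
grip_force: 0.0
```

Run:
```python
from h import *
p=wcam();save(p,"w4")
```

```text
(no output)
```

View pics/w4.png

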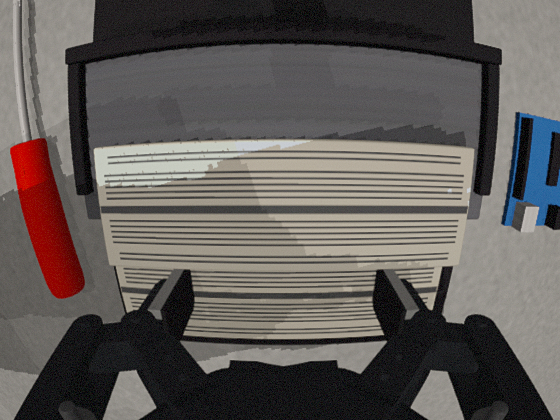

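The top board is sliding squarely and the second board is still in place. Continuing.

Emit:
{"method": "arm_command", "body": {"delta_pos": [[0.157, 0.579, 0], [0.157, 0.579, 0], [0.157, 0.579, 0], [0.157, 0.579, 0], [0.157, 0.579, 0], [0.105, 0.386, 0], [0, 0, 0]], "angular": [[0, 0, 0], [0, 0, 0], [0, 0, 0], [0, 0, 0], [0, 0, 0], [0, 0, 0], [0, 0, 0]], "fingers": [-1, -1, -1, -1, -1, -1, -1]}}

```text
t: 11.58
tcp_pos: [0.5081, -0.0127, 0.1917]
eef_rot: [0.794, 0.608, 0.0, -0.0]
force: [-0.0, -0.5, 0.7]
finger_gap: 0.0855
grip_force: 0.0
```

Emit:
{"method": "arm_command", "body": {"delta_pos": [[0.052, 0.193, 0], [0.052, 0.193, 0], [0, 0, 0]], "angular": [[0, 0, 0], [0, 0, 0], [0, 0, 0]], "fingers": [-1, -1, -1]}}

```text
t: 11.83
tcp_pos: [0.509, -0.0096, 0.1917]
eef_rot: [0.795, 0.607, 0.0, -0.0]
force: [0.6, 0.4, 0.2]
finger_gap: 0.0856
grip_force: 0.0
```

Run:
```python
from h import *
p=wcam();save(p,"w5")
```

```text
(no output)
```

View pics/w5.png

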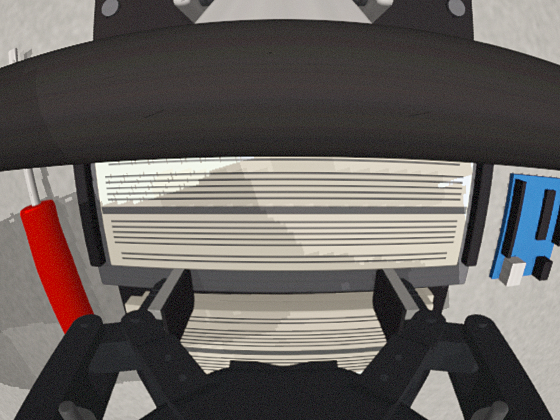

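The open pad now fills rows 20–170, close to the camera. I'll check the clearance before pushing further.

Run:
```python
from h import *
s=manip.get_state();p=wcam();print(p["hand_eye"],p["c2w"][:3,3],s["tcp_pos"],s["force"])
a=[.5197,.0323,np.radians(-15.2)]
def j(X):
    d=X[:2]-a[:2];c,n=np.cos(a[2]),np.sin(a[2]);return [c*d[0]+n*d[1],-n*d[0]+c*d[1],X[2]]
print(j(p["c2w"][:3,3]),j(s["tcp_pos"]))
for y in(75,110,157,170): # ray heights at jig x=0
    c,d=wray(p,(282,y));e=j(c+d)-np.array(j(c));k=j(c);print(y,[(Y,round(k[2]+e[2]*(Y-k[1])/e[1],4)) for Y in(.03,.038,.05)])
c,d=wray(p,(282,268));X=c+d*(.0365-c[2])/d[2];print("board rear jig",j(X))
```

```text
[[-1.14983234e-03 -9.54013255e-01 -2.99762216e-01  7.77698024e-02]
 [ 9.99999282e-01 -9.95694307e-04 -6.66948469e-04 -3.84899241e-04]
 [ 3.37806148e-04 -2.99762768e-01  9.54013715e-01  3.15194628e-02]
 [ 0.00000000e+00  0.00000000e+00  0.00000000e+00  1.00000000e+00]] [0.52898633 0.06547457 0.160201  ] [ 0.50892317 -0.00966552  0.19171615] [-0.1795195  -0.22825214 -1.02229605]
[np.float64(0.00026344621125747557), np.float64(0.03444878195725663), np.float64(0.1602010045798733)] [np.float64(0.000603085321508651), np.float64(-0.043322982946541314), np.float64(0.19171614512605498)]
75 [(0.03, np.float64(0.198)), (0.038, np.float64(0.13)), (0.05, np.float64(0.0279))]
110 [(0.03, np.float64(0.6347)), (0.038, np.float64(-0.2186)), (0.05, np.float64(-1.4985))]
157 [(0.03, np.float64(0.1275)), (0.038, np.float64(0.1863)), (0.05, np.float64(0.2746))]
170 [(0.03, np.float64(0.1351)), (0.038, np.float64(0.1803)), (0.05, np.float64(0.2481))]
board rear jig [np.float64(-0.00032528498676471975), np.float64(-0.029400937218796448), np.float64(0.036500000000000005)]
```

Emit:
{"method": "arm_command", "body": {"delta_pos": [[0.026, 0.097, 0], [0.026, 0.097, 0], [0, 0, 0]], "angular": [[0, 0, 0], [0, 0, 0], [0, 0, 0]], "fingers": [-1, -1, -1]}}

```text
t: 12.18
tcp_pos: [0.5094, -0.0077, 0.1917]
eef_rot: [0.795, 0.607, 0.0, -0.0]
force: [1.2, 0.2, 0.2]
finger_gap: 0.0853
grip_force: 0.0
```

Emit:
{"method": "arm_command", "body": {"delta_pos": [[0.026, 0.097, 0], [0, 0, 0], [0, 0, 0]], "angular": [[0, 0, 0], [0, 0, 0], [0, 0, 0]], "fingers": [-1, -1, -1]}}

```text
t: 12.43
tcp_pos: [0.5097, -0.0067, 0.1917]
eef_rot: [0.795, 0.607, 0.0, -0.0]
force: [-0.6, -0.2, -0.1]
finger_gap: 0.0856
grip_force: 0.0
```

Emit:
{"method": "arm_command", "body": {"delta_pos": [[0.026, 0.097, 0], [0, 0, 0], [0, 0, 0]], "angular": [[0, 0, 0], [0, 0, 0], [0, 0, 0]], "fingers": [-1, -1, -1]}}

```text
t: 12.68
tcp_pos: [0.5099, -0.0062, 0.1917]
eef_rot: [0.795, 0.607, -0.001, 0.001]
force: [-1.2, -5.7, 0.6]
finger_gap: 0.0852
grip_force: 3.2
```

Emit:
{"method": "arm_command", "body": {"delta_pos": [[0.026, 0.097, 0], [0, 0, 0], [0, 0, 0]], "angular": [[0, 0, 0], [0, 0, 0], [0, 0, 0]], "fingers": [-1, -1, -1]}}

```text
t: 12.93
tcp_pos: [0.5099, -0.0058, 0.1917]
eef_rot: [0.795, 0.607, -0.001, 0.001]
force: [-3.2, -13.1, 1.5]
finger_gap: 0.0854
grip_force: 6.8
```

Emit:
{"method": "arm_command", "body": {"delta_pos": [[-0.13, -0.48, 0], [-0.26, -0.97, 0], [-0.26, -0.97, 0], [-0.26, -0.97, 0], [0, 0, 3.5], [0, 0, 3.5], [0, 0, 0]], "angular": [[0, 0, 0], [0, 0, 0], [0, 0, 0], [0, 0, 0], [0, 0, 0], [0, 0, 0], [0, 0, 0]], "fingers": [-1, -1, -1, -1, -1, -1, -1]}}

```text
t: 13.52
tcp_pos: [0.5025, -0.0399, 0.2673]
eef_rot: [0.795, 0.607, 0.003, 0.002]
force: [1.5, -0.7, 1.3]
finger_gap: 0.0852
grip_force: 0.0
```

Run:
```python
from h import *
p=wcam();save(p,"w6");print(p["c2w"][:3,3])
```

```text
[0.52284398 0.0352388  0.23588513]
```

View pics/w6.png

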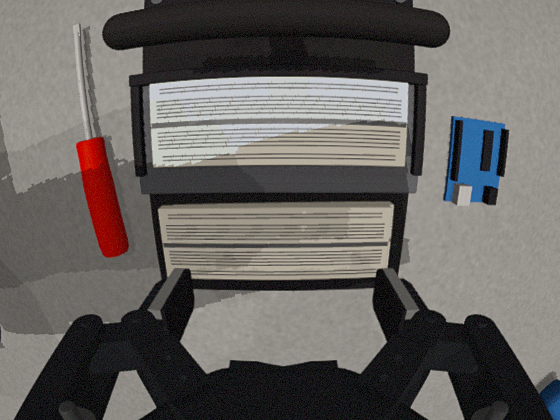

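The board is flush against the stop between the guides, and the two lower boards are undisturbed. Now I'll move over and behind the handle with the fingers shut.

Emit:
{"method": "arm_command", "body": {"delta_pos": [[0, 0, 3.4], [0, 0, 3.3], [0, 0, 3.3], [0, 0, 3.3], [0.94, 3.47, 0], [0.94, 3.47, 0], [0.94, 3.47, 0], [0.94, 3.47, 0], [0.94, 3.47, 0], [0.94, 3.47, 0]], "angular": [[0, 0, 0], [0, 0, 0], [0, 0, 0], [0, 0, 0], [0, 0, 0], [0, 0, 0], [0, 0, 0], [0, 0, 0], [0, 0, 0], [0, 0, 0]], "fingers": [1, 1, 1, 1, 1, 1, 1, 1, 1, 1]}}

```text
t: 14.4
tcp_pos: [0.5577, 0.1705, 0.394]
eef_rot: [0.795, 0.607, -0.0, -0.0]
force: [0.3, -0.3, -0.4]
finger_gap: 0.0004
grip_force: 0.0
```

Emit:
{"method": "arm_command", "body": {"delta_pos": [[0.94, 3.47, 0], [0, 0, 0], [0, 0, -3.6], [0, 0, -3.6], [0, 0, -3.5], [0, 0, 0], [0, 0, 0]], "angular": [[0, 0, 0], [0, 0, 0], [0, 0, 0], [0, 0, 0], [0, 0, 0], [0, 0, 0], [0, 0, 0]], "fingers": [1, 1, 1, 1, 1, 1, 1]}}

```text
t: 14.98
tcp_pos: [0.5663, 0.2034, 0.2866]
eef_rot: [0.795, 0.607, -0.002, -0.001]
force: [-0.2, -0.0, 0.4]
finger_gap: -0.0003
grip_force: 0.0
```

Emit:
{"method": "arm_command", "body": {"delta_pos": [[-0.21, -0.77, 0], [-0.21, -0.77, 0], [-0.21, -0.77, 0], [-0.21, -0.77, 0], [-0.21, -0.77, 0], [-0.21, -0.77, 0], [-0.21, -0.77, 0], [-0.21, -0.77, 0], [0, 0, 0]], "angular": [[0, 0, 0], [0, 0, 0], [0, 0, 0], [0, 0, 0], [0, 0, 0], [0, 0, 0], [0, 0, 0], [0, 0, 0], [0, 0, 0]], "fingers": [1, 1, 1, 1, 1, 1, 1, 1, 1]}}

```text
t: 15.73
tcp_pos: [0.5507, 0.1413, 0.2907]
eef_rot: [0.795, 0.607, 0.003, 0.001]
force: [0.7, 3.4, 15.6]
finger_gap: 0.0
grip_force: 0.0
```

Emit:
{"method": "arm_command", "body": {"delta_pos": [[-0.13, -0.48, 0], [-0.13, -0.48, 0], [-0.13, -0.48, 0], [-0.13, -0.48, 0], [0, 0, 0], [0, 0, 0], [0, 0, 0]], "angular": [[0, 0, 0], [0, 0, 0], [0, 0, 0], [0, 0, 0], [0, 0, 0], [0, 0, 0], [0, 0, 0]], "fingers": [1, 1, 1, 1, 1, 1, 1]}}

```text
t: 16.32
tcp_pos: [0.5449, 0.1232, 0.2878]
eef_rot: [0.795, 0.607, -0.0, -0.0]
force: [-0.6, -0.1, -0.5]
finger_gap: -0.0001
grip_force: 0.0
```

Run:
```python
from h import *
p=manip.snapshot("scene");c=p["frame"][150:300,190:380];cv2.imwrite("pics/s7.png",cv2.resize(c[:,:,::-1],None,fx=4,fy=4))
```

```text
(no output)
```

View pics/s7.png

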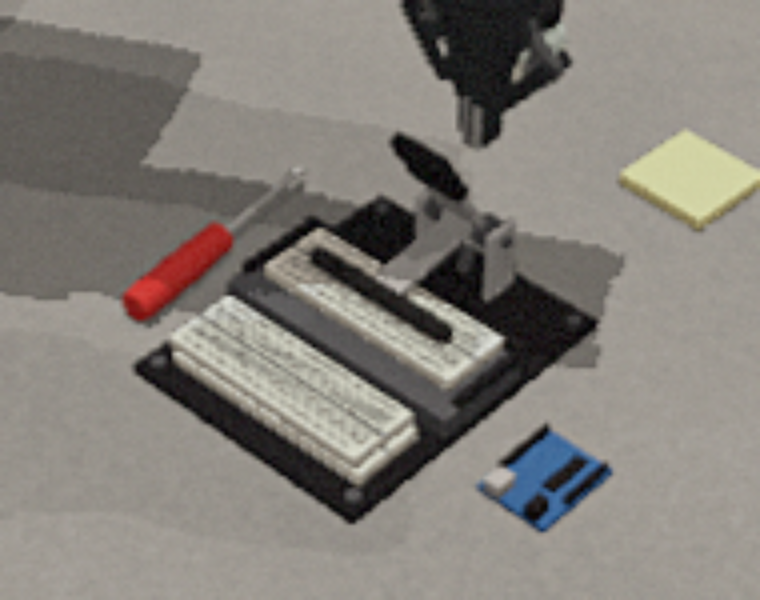

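The bail is down with its pad on the board. I'll retreat upward and back, then take a last look.

Emit:
{"method": "arm_command", "body": {"delta_pos": [[0.26, 0.97, 0], [0, 0, 3.5], [0, 0, 3.5], [0, 0, 3.5], [-1, -3.6, 0], [-1, -3.6, 0], [-1, -3.6, 0], [-1, -3.6, 0], [0, 0, 0], [0, 0, 0]], "angular": [[0, 0, 0], [0, 0, 0], [0, 0, 0], [0, 0, 0], [0, 0, 0], [0, 0, 0], [0, 0, 0], [0, 0, 0], [0, 0, 0], [0, 0, 0]], "fingers": [1, 1, 1, 1, 1, 1, 1, 1, 1, 1]}}

```text
t: 17.2
tcp_pos: [0.5074, -0.0119, 0.3929]
eef_rot: [0.795, 0.606, 0.0, 0.0]
force: [0.4, 0.1, -0.3]
finger_gap: -0.0
grip_force: 0.0
```

Run:
```python
from h import *
s=manip.get_state();print(s["t"],s["tcp_pos"],s["force"])
p=wcam();c=p["frame"][50:290,150:430];cv2.imwrite("pics/w8.png",cv2.resize(c[:,:,::-1],None,fx=2.5,fy=2.5,interpolation=cv2.INTER_CUBIC))
```

```text
17.2 [ 0.50743495 -0.0118893   0.39288658] [ 0.44648308  0.09979887 -0.25217986]
```

View pics/w8.png

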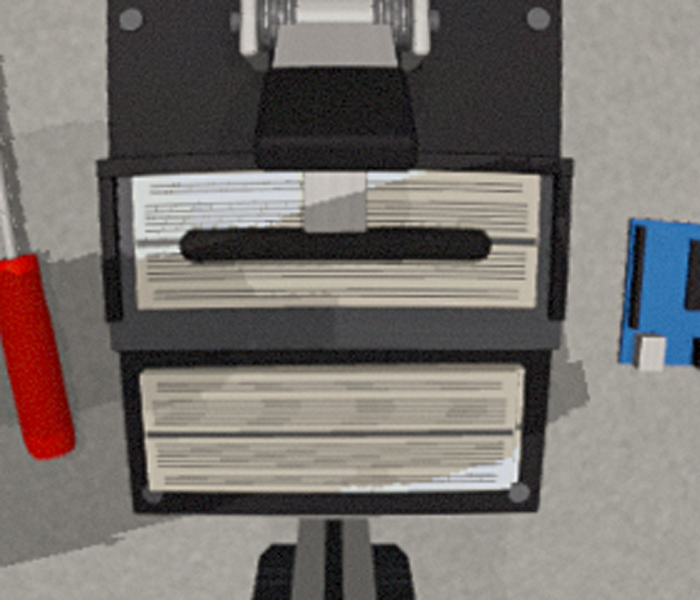

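The board is flush along the stop at crop row 172. The pad bears across its middle, and the lower two boards are unmoved. Handing in.

```bash
python3 -c "
from station import manip
print(manip.finish_job())"
```

```text
the job is handed in; nothing more can be done
None
```

The job is handed in at about 17 s: I opened the bail, slid the top board flush against the stop, and closed the bail so its pad bears on the board; in the last pictures the two lower boards and the nearby items look undisturbed.

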